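# Deposit old USB sticks in the secure media drop box

### The arm

A 7-joint arm with a two-finger parallel gripper is mounted at the origin on a cart in front of the work surface, level with it; the furniture and walls round the work are solid. World frame = base frame: x ahead of the robot, y to its left, z up, the work surface at z = 0. Lengths are in m, angles in rad, forces in N, time in s.
With the tool pointing down it reaches from about 0.4 to 0.9 m from the base axis. Payload 5.5 kg.
Tool frame: the origin (TCP) lies midway between the tips of the shut fingers; the grasp point (between the pads) lies 19 mm behind it (manip.grip_depth is the distance from the TCP to the grasp point, in m); z points along the fingers, y is the line along which they close (so a half turn about z gives the same grasp; the last joint's range is limited). The gripper opens to 92 mm and grips with 3 to 60 N. Pads are 19 mm wide; open, the fingers measure 130 mm over their backs; the gripper's body (75 mm by 190 mm) begins 47 mm behind the grasp point.
Start: joints at [-0.854, 0.501, -0.427, 1.55, 0.221, 1.138, -0.21], TCP at [0.285, 0.584, 0.227] pointing down, gripper open.
Joint ranges: [-2.88, 2.88], [-0.31, 2.03], [-1.54, 1.56], [0.2, 2.42], [-1.41, 4.55], [0.19, 2.02], [-2.57, 2.57]. Speed limits (rad/s): [2.57, 2.57, 3.14, 3.14, 3.14, 3.14, 3.14].

### API

Orientations are given as a unit quaternion [x, y, z, w].
In Python, from bench import manip, effector, viewer gives the robot as it stands. Calls block until the motion is done:
- manip.move_pose(position, orientation): joint-space move of the TCP to a pose.
- manip.servo_line(position, ori=None, vel=0.15): straight line of the TCP; ori=None keeps the orientation; vel is the mean speed in m/s.
- manip.movej(angles): joint-space move.
- effector.open_jaws() and effector.close(f_grip=None): open the fingers fully, or close them until they stop; f_grip is the grip in N (None keeps the last).
- manip.sleep(seconds).
- manip.solve_ik(position, orientation): joint angles nearest the present ones, or None.
- viewer.get_image(name): name is "scene" or "top" or "wrist"; returns the picture (480x640x3 uint8, red, green, blue); there is no depth.
- viewer.get_calibration(name): a dict with "vfov" (degrees; the focal length in pixels is half the picture's height over the tangent of half this angle, whatever the lens; pixels are square), "cx", "cy" (the principal point, pixels), "eye" and "attitude" of the camera in the world. Camera axes: x right, y down, z forward; pixel columns grow to the right and rows downward; lengths in m; the calibration is good to about 2 mm. A picture is of the moment at which its call begins: read the wrist's pose just before it. get_calibration takes no time and is no camera call; for the wrist camera it gives the pose at the moment of the call.
A pose or a line that the arm cannot do raises manip.PlanningError and nothing moves.
- manip.hand_in(): hands the job in; it is judged then, once.
Readings, each from a call of its own:
- manip.current_clock(): time.
- manip.current_q(): joint angles.
- manip.current_joint_velocities(): joint speeds.
- manip.current_tau(): joint torques, N m.
- manip.current_tool_pos(): TCP position.
- manip.current_tcp_rot(): TCP orientation.
- manip.current_force(): force on the tool from outside, world axes, zero at the start.
- manip.current_wrist_torque(): the same for the moment, N m.
- manip.current_finger_gap(): finger opening in m.
- manip.current_gripper_force(): force on a finger pad.
Only numpy, scipy, OpenCV 4.12 (cv2) and the standard library are available. Lean on these libraries where they do the work, as an engineer would, in place of code of your own. Each camera call takes 0.05 s, during which the arm holds its last target. There are 200 camera calls.

### The job

Retire the four old USB sticks: tip them out of the steel tray into the open hopper of the grey media drop box; then push the box's sprung black knob in and twist it clockwise right to its stop, so that the trap drops all four sticks into the bin below, and let it spring back fully home. Leave the empty tray standing flat on the desk, and the other things where they are.

Things in the scene. Friction and masses are not known exactly. Their poses are not given: they have to be found in the camera images.
- drop_box: grey sheet-metal box, fixed to the desk, 230 deep (x) x 170 wide (y) x 198 mm high; origin under its centre, x from front to back. Upright front wall 50 mm high at x = -115 mm, then a panel sloping up at 35 degrees to x = -10 mm, z = 123 mm; behind it the open hopper, x = -10 to 115 mm. The bin is the inside of the box below the trap.
- hopper_mouth (a point): centre of the hopper's open mouth, level with its rim (198 mm above the desk); axes as the box. The mouth is 119 mm (x) x 164 mm (y) inside and narrows to the trap 70 mm lower.
- hopper (a point): centre of the top of the closed trap at the bottom of the hopper, 100 (x) x 110 mm (y), 126 mm above the desk; axes as the box. Its two flaps swing down as the knob turns.
- knob_grip (a point): grip point in the black bar-shaped knob, on its axis, 44 mm out from the sloping panel. z points out along the axis, 35 degrees from vertical, leaning to the box's front; x along the bar (at rest it lies up and down the slope). Bar 44 long x 16 wide (y), from 24 mm below this point to 8 mm above it, on a round skirt of 52 mm diameter.
- knob (a joint): turn of the knob, rad: 0 at home, grows clockwise as seen from outside, up to a firm stop a little short of a quarter turn (1.2 to 1.3), felt as a sharp rise in torque; a spring of 0.1 to 0.25 N m brings it back. A bayonet locks it while the knob is out: it turns only while pushed in.
- knob_push (a joint): how far the knob is pushed in along its axis, m: 0 out, 0.008 fully in; it needs about 6 N to start and 10 N to bottom, and must be nearly fully in (past 0.0065) before the knob turns. Once turned, the bayonet keeps it in until it is back home.
- tray: open steel pouring tray, 140 long (x) x 60 wide (y, outside) x 32 mm high, 140 g, walls 3 mm, floor 2.5 mm; origin at the centre of its underside. Walls on three sides; the end at +x is an open spout whose floor's last 18 mm rises 4 mm. Grip it across its width at the middle.
- usb_1: one of four equal old USB sticks (dark, flat bar 18 x 54 x 8 mm, 12 g, slippery plastic); origin at the centre of its underside, y along its length. At the start all four lie flat in the tray.
- usb_2: one of four equal old USB sticks (dark, flat bar 18 x 54 x 8 mm, 12 g, slippery plastic); origin at the centre of its underside, y along its length. At the start all four lie flat in the tray.
- usb_3: one of four equal old USB sticks (dark, flat bar 18 x 54 x 8 mm, 12 g, slippery plastic); origin at the centre of its underside, y along its length. At the start all four lie flat in the tray.
- usb_4: one of four equal old USB sticks (dark, flat bar 18 x 54 x 8 mm, 12 g, slippery plastic); origin at the centre of its underside, y along its length. At the start all four lie flat in the tray.
- glue_stick: bystander: yellow glue stick standing upright, 27 mm diameter, 94 mm high, beside the box; origin under its centre
- stamp_c: bystander: black self-inking stamp standing, 35 x 49 x 85 mm, on the other side of the box; origin under its centre
- mug: bystander: mug, 81 x 113 x 101 mm, behind the tray; origin under it
- stapler: bystander: stapler lying on the desk, 137 x 34 x 46 mm; origin under its centre
- calculator: bystander: flat pocket calculator, 125 x 78 x 14 mm; origin under its centre

How it is judged:
By the outcome, as a careful person would: the job done as asked, in the order asked, and still so for the second after the job is handed in, with the robot touching nothing.
It also fails if it takes over 72 s, if anything falls off the work surface, if the arm or the gripper's body presses on something with over 40 N, if the wrist force passes 120 N, or if a joint passes its speed limit or range.

## Working session

There is one attempt and no reset: what is moved stays moved. The work goes in short steps, each a Python script; the robot and the scene stay as the last script left them, time stands still between calls to the robot, and variables do not carry over. Pictures are saved under pics/ and viewed, at most 10 in all, crops included, and the job is handed in when it is done.

```bash
mkdir -p pics; ls; python3 - <<'E'
from bench import manip, effector, viewer
import cv2
for n in ["scene","top"]:
    im=viewer.get_image(n); cv2.imwrite(f"pics/{n}0.png",im[:,:,::-1])
    print(n,viewer.get_calibration(n))
print(manip.current_clock(),manip.current_tcp_rot(),manip.grip_depth,viewer.get_calibration("wrist"))
E
```

```text
pics
scene {'vfov': 48.71177136645478, 'cx': 318.6816696658117, 'cy': 233.85805139875148, 'eye': array([-0.01283955, -0.75146278,  1.01076058]), 'attitude': array([ 0.87242008, -0.26627049,  0.11608817, -0.39307348])}
top {'vfov': 57.14581614017143, 'cx': 319.8062002335979, 'cy': 241.93054492085443, 'eye': array([0.36497746, 0.04615024, 1.16632523]), 'attitude': array([ 0.7117074 , -0.69723638,  0.0550162 , -0.06562946])}
0.1 [ 2.24904513e-01  9.74380425e-01 -8.38230462e-04 -2.12117328e-04] 0.0188 {'vfov': 63.85044269481444, 'cx': 313.3949146856014, 'cy': 241.1396296014819, 'eye': array([0.21356361, 0.61795946, 0.38418238]), 'attitude': array([0.83906639, 0.52378915, 0.07702928, 0.12521583])}
```

View pics/scene0.png

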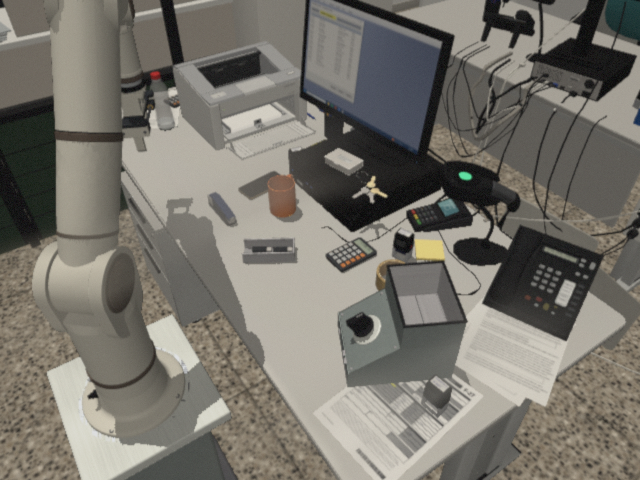

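View pics/top0.png

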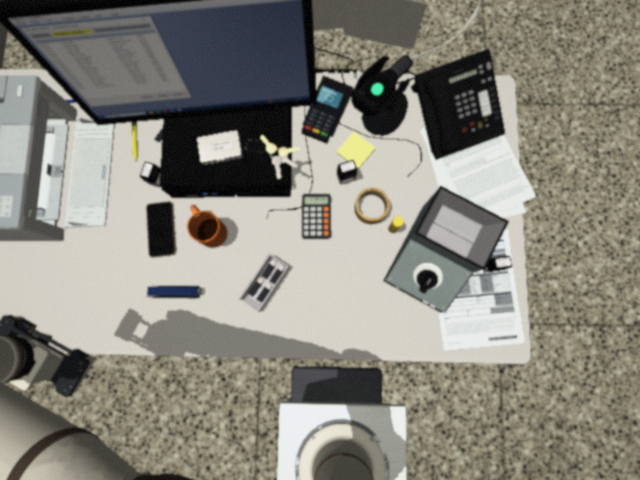

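```bash
python3 - <<'E'
import cv2,numpy as np
t=cv2.imread("pics/top0.png");s=cv2.imread("pics/scene0.png")
def c(im,x,y,w,h,k): return cv2.resize(im[y:y+h,x:x+w],None,fx=k,fy=k,interpolation=cv2.INTER_CUBIC)
a=c(t,375,180,150,140,4) #600x560
b=c(t,235,250,65,65,3) #195
d=c(s,235,230,66,40,3) #198x120
e=c(s,335,300,50,50,4)
o=np.zeros((560,800,3),np.uint8);o[:,:600]=a;o[:195,602:797]=b;o[200:320,602:800]=d;o[325:525,600:800]=e
cv2.imwrite("pics/c1.png",o)
E
```

```text
(no output)
```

View pics/c1.png

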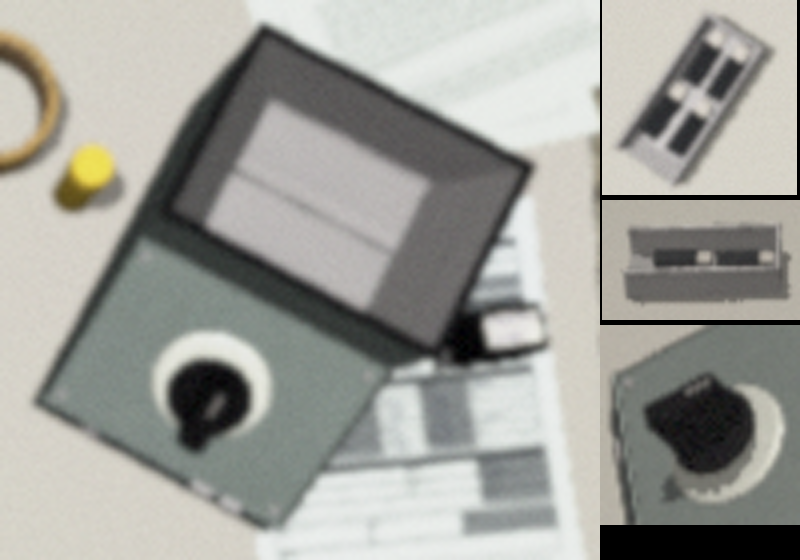

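```bash
cat > h.py <<'E'
import numpy as np
from scipy.spatial.transform import Rotation as R
from bench import manip, effector, viewer
def ray(cal,u,v,z):
    f=240/np.tan(np.radians(cal["vfov"]/2))
    d=R.from_quat(cal["attitude"]).apply([(u-cal["cx"])/f,(v-cal["cy"])/f,1])
    return cal["eye"]+d*(z-cal["eye"][2])/d[2]
def proj(cal,p):
    f=240/np.tan(np.radians(cal["vfov"]/2))
    q=R.from_quat(cal["attitude"]).inv().apply(np.array(p)-cal["eye"])
    return np.c_[q[...,0]/q[...,2]*f+cal["cx"],q[...,1]/q[...,2]*f+cal["cy"]]
E
python3 - <<'E'
from h import *
np.set_printoptions(precision=4,suppress=True)
T=viewer.get_calibration("top");S=viewer.get_calibration("scene")
def cr(x,y): return 375+x/4,180+y/4
rim=np.array([ray(T,*cr(*p),.198) for p in [(265,28),(533,165),(437,350),(160,210)]])
fr=np.array([ray(T,*cr(*p),.05) for p in [(38,402),(275,528)]])
print(rim,rim.mean(0),[np.linalg.norm(rim[i]-rim[i-1]) for i in range(4)],fr,fr.mean(0))
for a,b in [(rim[0],rim[1]),(rim[3],rim[2]),fr]: print(np.degrees(np.arctan2(*(a-b)[[1,0]]))-90)
def cb(x,y): return 235+(x-602)/3,250+y/3
for z in (.032,0):
    t=np.array([ray(T,*cb(*p),z) for p in [(705,12),(773,48),(682,186),(618,146)]]); print(z,t,t.mean(0),[np.linalg.norm(t[i]-t[i-1]) for i in range(4)])
# knob
print(ray(T,*cr(212,395),.12))
m=rim.mean(0); print(proj(S,rim),proj(S,fr))
E
```

```text
[[ 0.6638 -0.2104  0.198 ]
 [ 0.5869 -0.3576  0.198 ]
 [ 0.4819 -0.2999  0.198 ]
 [ 0.5573 -0.1494  0.198 ]] [ 0.5725 -0.2543  0.198 ] [np.float64(0.12265281760906896), np.float64(0.1660418054969377), np.float64(0.11985417839812158), np.float64(0.1683731984153213)] [[ 0.4616 -0.1006  0.05  ]
 [ 0.3861 -0.2477  0.05  ]] [ 0.4239 -0.1742  0.05  ]
-27.55597611834426
-26.627075329602796
-27.159944094821213
0.032 [[0.5261 0.1961 0.032 ]
 [0.4958 0.136  0.032 ]
 [0.3766 0.2095 0.032 ]
 [0.4091 0.2657 0.032 ]] [0.4519 0.2018 0.032 ] [np.float64(0.1361195803969323), np.float64(0.06725245516726172), np.float64(0.14010643778033866), np.float64(0.06495627590745927)]
0 [[0.5306 0.2003 0.    ]
 [0.4995 0.1386 0.    ]
 [0.3769 0.2141 0.    ]
 [0.4103 0.2719 0.    ]] [0.4543 0.2062 0.    ] [np.float64(0.1399595959899509), np.float64(0.06914968755482864), np.float64(0.14405892502860898), np.float64(0.06678873169098214)]
[ 0.4618 -0.1942  0.12  ]
[[441.21   260.4294]
 [465.0953 319.8428]
 [404.3935 324.352 ]
 [385.4276 263.4327]] [[335.4139 312.4417]
 [346.2957 372.8425]]
```

```bash
cat >> h.py <<'E'
YB=np.radians(-27.2); OB=np.array([.526,-.229,0]); RB=R.from_euler('z',YB)
def box(p): return OB+RB.apply(p)
DOWN=R.from_matrix(np.diag([1,-1,-1]))   # tool x along tray x, tool z down
def tray_tool(ctr,rot,h=.005):
    "TCP pose for a tray pose (underside centre, rotation); h = TCP height over underside"
    return ctr+rot.apply([0,0,h]), (rot*DOWN).as_quat()
def pour(th,px=.075,pz=.212):
    "tray pose with its spout tip at box (px,0,pz), tipped by th"
    rot=RB*R.from_euler('z',np.pi)*R.from_euler('y',th)
    return box([px,0,pz])-rot.apply([.07,0,.004]), rot
E
python3 - <<'E'
from h import *; import cv2
np.set_printoptions(precision=3,suppress=True)
TR=R.from_euler('z',np.radians(148.8)); C=np.array([.452,.202,0])
p,q=tray_tool(C,TR,.2)
print(manip.solve_ik(p,q))
for th in (0,.4,.8,1.2): print(th,manip.solve_ik(*tray_tool(*pour(th))))
kr=RB*R.from_euler('y',np.radians(-35))
for f in (0,np.pi):
  for a in (0,.6,1.3): print(f,a,manip.solve_ik(box([-.0877,0,.1225]),(kr*DOWN*R.from_euler('z',f+a)).as_quat()))
manip.move_pose(p,q)
cal=viewer.get_calibration("wrist"); im=viewer.get_image("wrist"); cv2.imwrite("pics/w1.png",im[:,:,::-1])
t=C+TR.apply([[.07,.03,.032],[.07,-.03,.032],[-.07,.03,.032],[-.07,-.03,.032]]); print(proj(cal,t),cal,manip.current_clock())
E
```

```text
[-0.189  0.241 -0.327  1.962  0.094  0.952  0.464]
0 [ 0.269  0.605  0.182  1.383 -0.112  1.163  1.56 ]
0.4 [ 0.245  0.344  0.147  1.786 -0.017  0.617  1.481]
0.8 [ 0.911  0.246 -0.648  2.128  1.552  0.244 -0.011]
1.2 None
0 0 None
0 0.6 None
0 1.3 None
3.141592653589793 0 None
3.141592653589793 0.6 None
3.141592653589793 1.3 None
[[275.885 136.614]
 [349.16  136.684]
 [280.031 293.464]
 [344.929 293.494]] {'vfov': 63.85044269481444, 'cx': 313.3949146856014, 'cy': 241.1396296014819, 'eye': array([0.384, 0.244, 0.359]), 'attitude': array([0.862, 0.486, 0.073, 0.128])} 1.6917
```

View pics/w1.png

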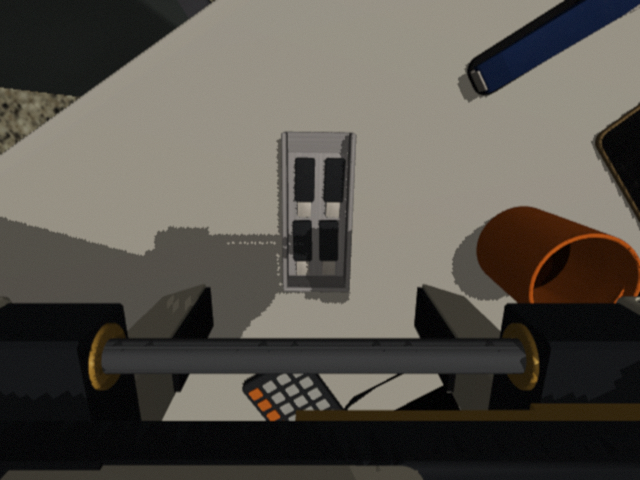

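```bash
cat > fk.py <<'E'
import numpy as np
from scipy.spatial.transform import Rotation as R
from scipy.optimize import least_squares
AX=np.array([[0,0,1.],[0,1,0]]*3+[[0,0,1]])
def fk(P,q):
    "chain: rot_i(axis i) then offset P[i] ; axes alternate z,y with signs; last fixed rotvec"
    p=np.array(P[0:3]);r=R.identity()
    for i in range(7):
        r=r*R.from_rotvec(P[27+3*i:30+3*i])*R.from_rotvec(AX[i]*q[...,i,None])
        p=p+r.apply(P[3+3*i:6+3*i])
    return p,r*R.from_rotvec(P[48:51])
def err(P,q,p,r):
    a,b=fk(P,q); return np.r_[(a-p).ravel(),.3*(b.inv()*r).as_rotvec().ravel()]
E
python3 - <<'E'
from h import *; from fk import *
rng=np.random.default_rng(0); Q=[];X=[];O=[]
while len(Q)<150:
    a=rng.uniform(-1.2,1.2);d=rng.uniform(.35,.8);z=rng.uniform(.05,.6)
    r=R.from_euler('z',rng.uniform(-3,3))*R.from_euler('x',np.pi)*R.from_rotvec(rng.normal(0,.5,3)*[1,1,0])
    p=[d*np.cos(a),d*np.sin(a),z]
    try: s=manip.solve_ik(p,r.as_quat())
    except Exception as e: print(e); continue
    if s is not None: Q.append(s);X.append(p);O.append(r.as_quat())
Q=np.array(Q);X=np.array(X);O=R.from_quat(O)
best=None
for s in range(2):
    P0=np.zeros(51);P0[2]=.15;P0[5]=.15
    for i in range(1,7): P0[5+3*i]=.17
    for sg in ([1,1,1,1,1,1,1],):
        s_=least_squares(err,P0+rng.normal(0,.02*s,51),args=(Q,X,O),method='trf',max_nfev=300,x_scale='jac')
        if best is None or s_.cost<best.cost: best=s_
np.set_printoptions(precision=3,suppress=True)
print(best.cost,np.abs(best.fun).max()); print(best.x[:27].reshape(9,3)[:8],best.x[27:].reshape(8,3)); print(Q.min(0),Q.max(0))
np.savez("fk.npz",P=best.x)
print(fk(best.x,manip.current_q())[0],manip.current_tool_pos(),manip.current_clock())
E
```

```text
25.38597586859693 0.8844619827911956
[[ 0.725  0.005  0.036]
 [-0.64  -0.248  0.083]
 [ 0.332 -0.242 -0.712]
 [-0.185 -0.614 -0.367]
 [-0.516 -0.252  0.348]
 [-0.073  0.023  0.422]
 [-0.11  -0.011 -0.061]
 [-0.01   0.018  0.3  ]] [[-0.196  0.295 -0.403]
 [ 0.464 -2.598  0.302]
 [-1.659  1.341 -1.65 ]
 [-1.673  0.829  0.942]
 [-1.537 -3.235  0.402]
 [ 3.63   1.082  3.818]
 [ 0.942 -3.845 -0.63 ]
 [-0.18  -0.107 -1.053]]
[-2.242 -0.297 -1.528  0.526 -1.354  0.222 -2.57 ] [2.268 1.446 1.387 2.412 3.947 2.015 2.555]
[0.356 0.138 0.279] [0.452 0.204 0.2  ] 1.6917
```

```bash
cat > fk.py <<'E'
import numpy as np, itertools
from scipy.spatial.transform import Rotation as R
AX=np.array([[0,0,1.],[0,1,0]]*3+[[0,0,1]])
def chain(sg,q):
    r=R.identity(); out=[]
    for i in range(7):
        r=r*R.from_rotvec(sg[i]*AX[i]*q[...,i,None]); out.append(r)
    return out
def fk(M,q,upto=8):
    c=chain(M["sg"],np.asarray(q)); p=M["off"][0].copy()
    for i in range(7): p=p+c[i].apply(M["off"][i+1])
    return p,c[6]*R.from_rotvec(M["c"])
E
python3 - <<'E'
from h import *; from fk import *
np.set_printoptions(precision=4,suppress=True)
rng=np.random.default_rng(0); Q=[];X=[];O=[]
while len(Q)<120:
    a=rng.uniform(-1.2,1.2);d=rng.uniform(.35,.8);z=rng.uniform(.05,.6)
    r=R.from_euler('z',rng.uniform(-3,3))*R.from_euler('x',np.pi)*R.from_rotvec(rng.normal(0,.5,3)*[1,1,0])
    p=[d*np.cos(a),d*np.sin(a),z]; s=manip.solve_ik(p,r.as_quat())
    if s is not None: Q.append(s);X.append(p);O.append(r.as_quat())
Q=np.array(Q);X=np.array(X);O=R.from_quat(O); res=[]
for sg in itertools.product([1,-1],repeat=7):
    d=chain(sg,Q)[6].inv()*O; m=d.mean(); res.append(((m.inv()*d).magnitude().mean(),sg,m.as_rotvec()))
res.sort(key=lambda t:t[0]); print(res[:3])
e,sg,m=res[0]; c=chain(sg,Q)
A=np.concatenate([np.tile(np.eye(3),(len(Q),1,1))]+[r.as_matrix() for r in c],axis=2).reshape(-1,24)
off=np.linalg.lstsq(A,X.ravel(),rcond=None)[0]; print(np.abs(A@off-X.ravel()).max()); print(off.reshape(8,3))
np.savez("fk.npz",sg=sg,off=off.reshape(8,3),c=m)
E
```

```text
[(np.float64(8.072800275416107e-12), (-1, 1, -1, 1, -1, 1, -1), array([-0.    , -0.    ,  1.5708])), (np.float64(0.6498914041361277), (-1, 1, -1, -1, 1, 1, 1), array([-2.2188, -2.2046, -0.0796])), (np.float64(0.738961457995929), (-1, 1, -1, 1, -1, -1, 1), array([2.1732, 2.1732, 0.1036]))]
4.898048633350527e-11
[[-0.     -0.      0.1732]
 [-0.     -0.0074  0.1732]
 [ 0.     -0.0074  0.2529]
 [-0.     -0.0058  0.2529]
 [ 0.     -0.0058  0.2353]
 [ 0.     -0.0002  0.2353]
 [ 0.     -0.0002  0.1818]
 [ 0.     -0.      0.1818]]
```

```bash
cat >> fk.py <<'E'
from scipy.optimize import least_squares
M=dict(np.load("fk.npz"))
LO=np.array([-2.88,-.31,-1.54,.2,-1.41,.19,-2.57])+.03; HI=np.array([2.88,2.03,1.56,2.42,4.55,2.02,2.57])-.03
def ik(p,r,q0,reg=0.0):
    def e(q):
        a,b=fk(M,q); return np.r_[(a-p)*10,(r.inv()*b).as_rotvec()*5,reg*(q-q0)]
    s=least_squares(e,np.clip(q0,LO+1e-3,HI-1e-3),bounds=(LO,HI),max_nfev=60)
    a,b=fk(M,s.x)
    return s.x if np.linalg.norm(a-p)<3e-4 and (r.inv()*b).magnitude()<1e-3 else None
def multi(p,r,n=12,seed=0):
    g=np.random.default_rng(seed); o=[]
    for _ in range(n):
        q=ik(p,r,g.uniform(LO,HI))
        if q is not None: o.append(q)
    return o
def track(poses,q0,jump=.35):
    "follow a list of (p,R); returns joint list or None"
    out=[];q=q0
    for p,r in poses:
        n=ik(p,r,q,.01)
        if n is None: n=ik(p,r,q,.001)
        if n is None or np.abs(n-q).max()>jump: return None
        out.append(n);q=n
    return out
E
cat >> h.py <<'E'
KR=RB*R.from_euler('y',np.radians(-35)); KG=np.array([-.0877,0,.1225])
def knob(a,dl,push=0.,f=0.,back=0.,off=0.):
    "TCP pose for knob turn a, tool tilt dl about its closing axis, push depth"
    r=KR*DOWN*R.from_euler('z',f+a)*R.from_euler('y',dl)
    return box(KG)+KR.apply([0,0,-push+off])+r.apply([0,0,.0188-back]), r
def pour2(th,az,px,py,pz=.212):
    rot=RB*R.from_euler('z',az)*R.from_euler('y',th)
    return box([px,py,pz])-rot.apply([.07,0,.004]), rot
E
python3 - <<'E'
from h import *; from fk import *
np.set_printoptions(precision=2,suppress=True)
print("KNOB")
for f in (0,np.pi):
  for dl in (.2,.35,.5,.65):
    d=dl*(1 if f else -1)   # try: make tool more vertical
    for sgn in (1,-1):
      n=[len(multi(*knob(a,sgn*d,.008,f),n=8)) for a in (0,.65,1.3)]
      if any(n): print(round(f,1),sgn*d,n)
print("POUR")
for az in np.arange(0,360,45):
  c=np.radians(az); px,py=.0525-.03*np.cos(c),-.03*np.sin(c)
  for g in (0,np.pi):
    o=[]
    for th in (0,.6,1.0):
      P,q=tray_tool(*pour2(th,c,px,py)); o.append(multi(P,R.from_quat(q)*R.from_euler('z',g),n=8))
    print(az,round(g,1),[len(x) for x in o],o[2][0] if o[2] else '')
E
```

```text
KNOB
0 -0.35 [6, 7, 0]
0 -0.5 [6, 7, 5]
0 -0.65 [6, 7, 7]
0 0.65 [0, 0, 2]
3.1 0.2 [3, 2, 0]
3.1 0.35 [3, 4, 0]
3.1 0.5 [3, 4, 5]
3.1 0.65 [3, 4, 4]
3.1 -0.65 [0, 0, 4]
POUR
0 0 [6, 6, 0] 
0 3.1 [3, 2, 0] 
45 0 [5, 5, 5] [ 0.08  0.9   0.21  1.12  0.37  1.99 -0.98]
45 3.1 [1, 2, 3] [-0.05  0.93  0.48  1.13  0.23  1.95  2.29]
90 0 [4, 4, 4] [ 0.23  0.67 -0.31  1.56  0.99  1.66 -0.85]
90 3.1 [8, 1, 1] [ 0.3   0.69 -0.41  1.55  1.03  1.7   2.27]
135 0 [4, 4, 4] [ 1.01  1.   -1.48  2.01  1.9   1.85 -0.59]
135 3.1 [7, 7, 7] [-0.98  1.1   1.53  2.06 -0.61  0.39 -2.23]
180 0 [3, 3, 3] [ 1.48  0.73 -1.47  2.26  2.16  0.84 -0.27]
180 3.1 [6, 6, 1] [ 1.04  0.29 -0.81  2.27  2.43  0.46  2.29]
225 0 [2, 2, 5] [ 1.27  0.41 -0.67  2.07 -1.38  0.57 -2.52]
225 3.1 [5, 4, 5] [ 1.75  1.   -1.51  2.06  0.78  0.28 -1.24]
270 0 [1, 6, 6] [ 0.45  0.64  0.42  1.65 -1.14  1.57 -2.33]
270 3.1 [4, 4, 4] [ 1.55  1.2  -1.47  1.61  0.21  1.1  -0.18]
315 0 [7, 6, 6] [ 0.5   0.87  0.2   1.18 -0.67  1.99 -2.11]
315 3.1 [4, 4, 3] [ 0.54  0.86  0.12  1.18 -0.64  1.97  1.  ]
```

```bash
python3 - <<'E'
from h import *; from fk import *
np.set_printoptions(precision=3,suppress=True)
def wd(p,r): return np.linalg.norm(p-r.apply([0,0,.3636])-[0,0,.3464])
def clr(p,r):
    g=p-r.apply([0,0,.0188]); X,Y,Z=np.meshgrid(np.linspace(-.0375,.0375,9),np.linspace(-.095,.095,25),np.linspace(-.047,-.15,10))
    w=RB.inv().apply(g+r.apply(np.c_[X.ravel(),Y.ravel(),Z.ravel()])-OB)*1000
    return np.maximum(np.maximum(-10-w[:,0],w[:,2]-198),abs(w[:,1])-85).min()
q=np.radians(180)
print("need", np.sqrt(.5058**2+.4706**2+2*.5058*.4706*np.cos(2.42)))
for back in (.004,.008):
  for a in (0,.4,.8,1.0,1.15,1.3):
    print(back,a,[(d,round(wd(*knob(a,-d,.008,0,back)),3),round(clr(*knob(a,-d,.008,0,back)))) for d in (.1,.2,.3,.35,.4,.45,.5)])
E
```

```text
need 0.34625791494083097
0.004 0 [(0.1, np.float64(0.329), 65), (0.2, np.float64(0.363), 59), (0.3, np.float64(0.398), 53), (0.35, np.float64(0.415), 50), (0.4, np.float64(0.432), 47), (0.45, np.float64(0.45), 44), (0.5, np.float64(0.467), 41)]
0.004 0.4 [(0.1, np.float64(0.326), 38), (0.2, np.float64(0.356), 32), (0.3, np.float64(0.388), 26), (0.35, np.float64(0.405), 23), (0.4, np.float64(0.421), 20), (0.45, np.float64(0.438), 18), (0.5, np.float64(0.454), 15)]
0.004 0.8 [(0.1, np.float64(0.318), 20), (0.2, np.float64(0.342), 15), (0.3, np.float64(0.369), 10), (0.35, np.float64(0.383), 7), (0.4, np.float64(0.397), 5), (0.45, np.float64(0.412), 4), (0.5, np.float64(0.427), 2)]
0.004 1.0 [(0.1, np.float64(0.313), 16), (0.2, np.float64(0.332), 13), (0.3, np.float64(0.355), 10), (0.35, np.float64(0.368), 9), (0.4, np.float64(0.381), 7), (0.45, np.float64(0.394), 5), (0.5, np.float64(0.408), 3)]
0.004 1.15 [(0.1, np.float64(0.308), 16), (0.2, np.float64(0.324), 14), (0.3, np.float64(0.344), 10), (0.35, np.float64(0.355), 9), (0.4, np.float64(0.367), 7), (0.45, np.float64(0.379), 5), (0.
[... 867 characters left out ...]
.412), 7), (0.5, np.float64(0.427), 5)]
0.008 1.0 [(0.1, np.float64(0.311), 19), (0.2, np.float64(0.331), 17), (0.3, np.float64(0.355), 14), (0.35, np.float64(0.367), 11), (0.4, np.float64(0.38), 9), (0.45, np.float64(0.394), 7), (0.5, np.float64(0.408), 4)]
0.008 1.15 [(0.1, np.float64(0.307), 19), (0.2, np.float64(0.323), 17), (0.3, np.float64(0.343), 14), (0.35, np.float64(0.355), 12), (0.4, np.float64(0.366), 10), (0.45, np.float64(0.379), 8), (0.5, np.float64(0.392), 6)]
0.008 1.3 [(0.1, np.float64(0.302), 19), (0.2, np.float64(0.314), 16), (0.3, np.float64(0.331), 12), (0.35, np.float64(0.341), 11), (0.4, np.float64(0.351), 9), (0.45, np.float64(0.362), 7), (0.5, np.float64(0.374), 4)]
```

```bash
python3 - <<'E'
from h import *; from fk import *; import cv2
np.set_printoptions(precision=3,suppress=True)
T=viewer.get_calibration("top");W=viewer.get_calibration("wrist")
pts=[(281.5,132),(356,132.5),(350.5,292),(284,291)]
t=np.array([ray(W,*p,.032) for p in pts]);print(t,t.mean(0),[np.linalg.norm(t[i]-t[i-1]) for i in range(4)])
ax=(t[0]+t[1]-t[2]-t[3])/2;print("yaw",np.degrees(np.arctan2(ax[1],ax[0])))
TR=R.from_euler('z',np.arctan2(ax[1],ax[0]));C=t.mean(0)
for n,src,cal,z in (("top",cv2.imread("pics/top0.png"),T,.1),("w",cv2.imread("pics/w1.png"),W,.1)):
    h=cv2.cvtColor(src,cv2.COLOR_BGR2HSV); m=cv2.inRange(h,(3,150,60),(14,255,255)); k,l,s,c=cv2.connectedComponentsWithStats(m)
    i=1+np.argmax(s[1:,4]); v=np.argwhere(l==i)[:,::-1]
    for zz in (.1,0): 
        g=np.array([TR.inv().apply(ray(cal,*p,zz)-C) for p in v]); print(n,zz,g.min(0),g.max(0),s[i])
# pour tracks
q0=np.array(manip.current_q())
for az in (90,135,45):
  c=np.radians(az)
  for g in (0,):
    P=[]
    for th in np.arange(0,1.15,.1):
      p,q=tray_tool(*pour2(th,c,.0525-.03*np.cos(c),-.03*np.sin(c),.215)); P.append((p,R.from_quat(q)))
    s=ik(*P[0],q0,.02) ; print(az,s); 
    if s is not None:
      o=track(P,s,.6); print(None if o is None else np.array(o)[::5])
a=np.linspace(0,1.34,9)
P=[knob(0,-.42,0,0,.007,.06)]+[knob(0,-.42,0,0,.007)]+[knob(x,-.42,.008,0,.007) for x in a]
for s in multi(*P[0],n=10): o=track(P,s,.6); print("K",s,o is not None and np.array(o)[[2,6,-1]])
E
```

```text
[[0.376 0.219 0.032]
 [0.408 0.27  0.032]
 [0.529 0.197 0.032]
 [0.496 0.145 0.032]] [0.452 0.208 0.032] [np.float64(0.14113635952371942), np.float64(0.060802658641844504), np.float64(0.1417660193331496), np.float64(0.061381467693301814)]
yaw 148.54988120554268
top 0.1 [-0.073 -0.247  0.068] [ 0.001 -0.131  0.068] [188 206  38  40 688]
top 0 [-0.079 -0.287 -0.032] [ 0.002 -0.161 -0.032] [188 206  38  40 688]
w 0.1 [-0.048 -0.234  0.068] [ 0.024 -0.123  0.068] [ 499  207  141   97 2893]
w 0 [-0.097 -0.327 -0.032] [ 0.003 -0.173 -0.032] [ 499  207  141   97 2893]
90 [ 0.408  0.44   0.167  1.637 -0.081  1.072  0.123]
[[ 0.408  0.44   0.167  1.637 -0.081  1.072  0.123]
 [ 0.026  0.474  0.295  1.629  0.389  1.179 -0.351]
 [-0.244  0.675  0.388  1.574  0.681  1.416 -0.641]]
135 [ 0.5    0.559 -0.022  1.441  0.013  1.143  0.786]
[[ 0.5    0.559 -0.022  1.441  0.013  1.143  0.786]
 [ 0.147  0.356  0.141  1.785  0.525  0.786  0.248]
 [-0.245  0.378  0.289  2.042  1.29   0.868 -0.649]]
45 [ 0.229  0.319  0.316  1.824 -0.115  1.016 -0.669]
[[ 0.228  0.319  0.316  1.824 -0.115  1.016 -0.669]
 [ 0.051  0.579  0.366  1.48   0.121  1.502 -0.892]
 [-0.017  0.918  0.406  1.125  0.271  1.961 -0.884]]
K [ 1.567  0.527 -1.499  2.224  0.826  0.857 -2.472] False
K [-0.034  0.1    0.363  2.264 -0.012  0.596 -1.712] False
K [-0.912  0.403  1.451  2.281 -0.644  0.71  -1.081] False
K [-0.859  0.281  1.33   2.281 -0.452  0.644 -1.267] False
K [ 1.146  0.179 -0.893  2.23   0.303  0.631 -2.002] False
K [ 1.409  0.282 -1.211  2.226  0.501  0.684 -2.18 ] False
K [ 1.356  0.251 -1.141  2.226  0.446  0.666 -2.13 ] False
```

```bash
cat >> h.py <<'E'
TR=R.from_euler('z',np.radians(148.6)); C=np.array([.452,.207,0])
def save(n,name):
    import cv2; im=viewer.get_image(n); cv2.imwrite(f"pics/{name}.png",im[:,:,::-1]); return im
def pp(th,pz=.215): return tray_tool(*pour2(th,np.pi/2,.0525,-.03,pz),h=.006)
E
python3 - <<'E'
from h import *
np.set_printoptions(precision=3,suppress=True)
p,q=tray_tool(C,TR,.12); manip.servo_line(p,q,vel=.2)
p,q=tray_tool(C,TR,.006); manip.servo_line(p,q,vel=.12); print(manip.current_force())
effector.close(f_grip=35); print(manip.current_finger_gap(),manip.current_gripper_force(),manip.current_tool_pos())
p,q=tray_tool(C,TR,.25); manip.servo_line(p,q,vel=.15); print(manip.current_force(),manip.current_finger_gap())
p,q=pp(0,.235); manip.servo_line(p,q,vel=.15)
print(manip.current_clock()); save("top","t2"); save("scene","s2")
E
python3 -c "
import cv2,numpy as np
t=cv2.imread('pics/t2.png')[150:350,330:530];s=cv2.imread('pics/s2.png')[180:380,320:520]
cv2.imwrite('pics/c2.png',cv2.resize(np.hstack([t,s]),None,fx=2,fy=2))"
```

```text
[0.945 0.194 1.234]
0.05975095631297692 34.97948706150055 [0.452 0.207 0.006]
[-0.033 -0.254 -1.348] 0.05978823982989661
9.5667
```

View pics/c2.png

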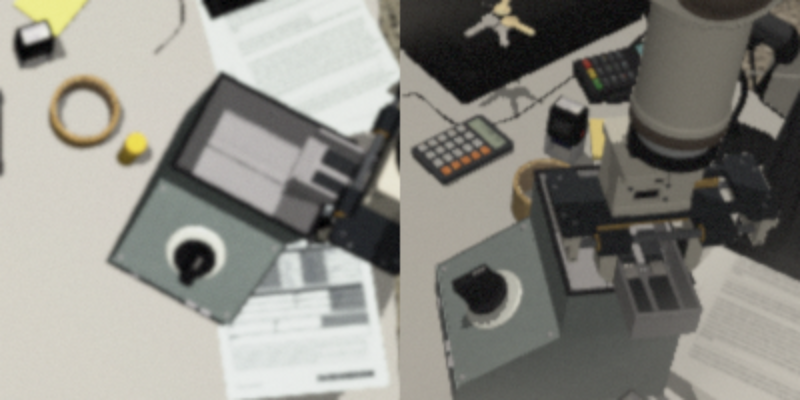

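```bash
python3 - <<'E'
from h import *
np.set_printoptions(precision=3,suppress=True)
p,q=pp(0,.215); manip.servo_line(p,q,vel=.1)
for th in np.linspace(.2,1.1,6):
    p,q=pp(th,.215); manip.servo_line(p,q,vel=.07)
manip.sleep(.5); print(manip.current_clock(),manip.current_force(),manip.current_finger_gap())
save("top","t3"); save("scene","s3")
E
python3 -c "
import cv2,numpy as np
t=cv2.imread('pics/t3.png')[150:350,330:530];s=cv2.imread('pics/s3.png')[180:380,320:520]
cv2.imwrite('pics/c3.png',cv2.resize(np.hstack([t,s]),None,fx=2,fy=2))"
```

```text
12.5333 [ 0.037  0.166 -1.514] 0.05980070941369422
```

View pics/c3.png

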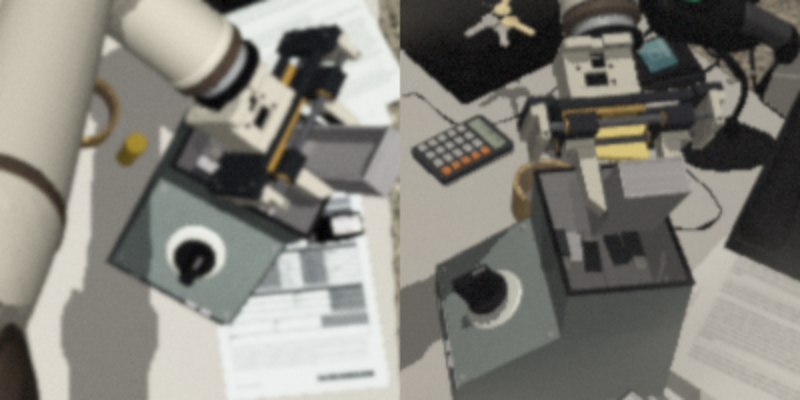

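```bash
python3 - <<'E'
from h import *
for th in (.75,.4,0):
    p,q=pp(th,.225); manip.servo_line(p,q,vel=.12)
manip.sleep(.2); print(manip.current_clock(),manip.current_force())
save("top","t4"); save("scene","s4")
E
python3 -c "
import cv2,numpy as np
t=cv2.imread('pics/t4.png')[200:300,410:530];s=cv2.imread('pics/s4.png')[250:350,370:490]
cv2.imwrite('pics/c4.png',cv2.resize(np.hstack([t,s]),None,fx=3.3,fy=3.3,interpolation=2))"
```

```text
14.3833 [ 0.2608492   0.6689353  -0.24022817]
```

View pics/c4.png

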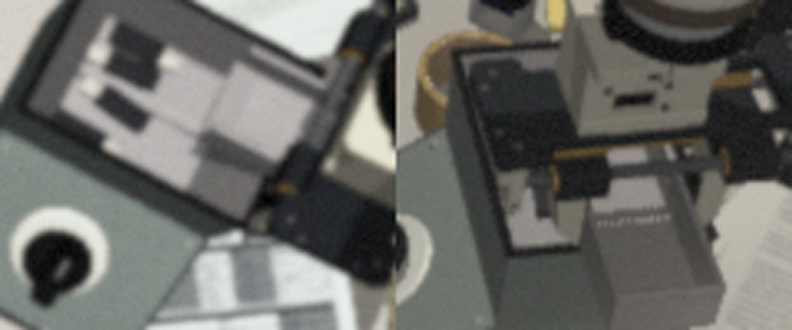

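```bash
python3 - <<'E'
from h import *; from fk import *
np.set_printoptions(precision=3,suppress=True)
p,q=tray_tool(C,TR,.25); manip.servo_line(p,q,vel=.25)
p,q=tray_tool(C,TR,.03); manip.servo_line(p,q,vel=.2)
p,q=tray_tool(C,TR,.0065); manip.servo_line(p,q,vel=.04); print(manip.current_force())
effector.open_jaws()
p,q=tray_tool(C,TR,.12); manip.servo_line(p,q,vel=.2)
D=.42;f=np.pi
P=[knob(0,D,0,f,.007,o) for o in (.1,.05,0)]+[knob(x,D,.008,f,.007) for x in np.linspace(0,1.34,9)]
q0=np.array(manip.current_q()); best=None
for s in multi(*P[0],n=14)+[ik(*P[0],q0,.02)]:
    if s is None: continue
    o=track(P,s,.6)
    if o is None: continue
    m=min((np.array(o)-LO).min(),(HI-np.array(o)).min()); c=np.abs(s-q0).max(); print(s,round(m,3),round(c,2))
    if best is None or c<best[0]: best=(c,s,o)
np.save("kn.npy",best[2]); print(np.array(best[2])[[0,3,-1]],manip.current_clock())
E
```

```text
[ 0.26   0.035 -1.6  ]
[ 1.72   0.192 -1.494  2.236  0.356  0.732  1.094] 0.0 1.94
[ 0.386  0.004 -0.087  2.264  0.053  0.686  1.357] 0.0 0.96
[ 1.727  0.205 -1.509  2.236  0.376  0.738  1.074] 0.0 1.95
[ 1.727  0.206 -1.509  2.236  0.377  0.738  1.073] 0.0 1.95
[ 1.725  0.202 -1.505  2.236  0.371  0.736  1.079] 0.0 1.95
[ 0.201 -0.001  0.098  2.27   0.053  0.686  1.358] 0.0 0.96
[[ 0.386  0.004 -0.087  2.264  0.053  0.686  1.357]
 [ 0.38   0.272 -0.062  2.21   0.1    0.473  1.333]
 [ 1.358  0.404 -0.732  2.39  -1.343  0.257  1.89 ]] 20.2667
```

```bash
python3 - <<'E'
from h import *
np.set_printoptions(precision=3,suppress=True)
k=np.load("kn.npy")
p=manip.current_tool_pos(); manip.servo_line([p[0],p[1],.27],vel=.3)
manip.movej(k[0]); print(manip.current_tool_pos(),manip.current_clock())
cal=viewer.get_calibration("wrist"); save("wrist","w5"); save("top","t5"); print(cal)
for pt in ([-.022,0,.008],[.022,0,.008],[-.022,.008,.008],[-.022,-.008,.008],[.022,.008,.008],[.022,-.008,.008],[0,0,-.024],[0,0,-.044]): print(pt,proj(cal,box(KG)+KR.apply([pt])))
print(proj(cal,box(np.array([[-.115,.085,.05],[-.115,-.085,.05],[-.01,.085,.198],[-.01,-.085,.198],[.115,.085,.198]]))))
E
```

```text
[ 0.4   -0.163  0.193] 22.3333
{'vfov': 63.85044269481444, 'cx': 313.3949146856014, 'cy': 241.1396296014819, 'eye': array([ 0.304, -0.115,  0.333]), 'attitude': array([0.828, 0.506, 0.125, 0.205])}
[-0.022, 0, 0.008] [[313.03  274.554]]
[0.022, 0, 0.008] [[313.022 342.112]]
[-0.022, 0.008, 0.008] [[325.015 274.554]]
[-0.022, -0.008, 0.008] [[301.044 274.554]]
[0.022, 0.008, 0.008] [[325.268 342.111]]
[0.022, -0.008, 0.008] [[300.776 342.112]]
[0, 0, -0.024] [[313.058 305.922]]
[0, 0, -0.044] [[313.074 304.859]]
[[417.458 225.34 ]
 [208.693 225.334]
 [454.211 488.844]
 [171.755 488.877]
 [425.868 585.722]]
```

View pics/w5.png

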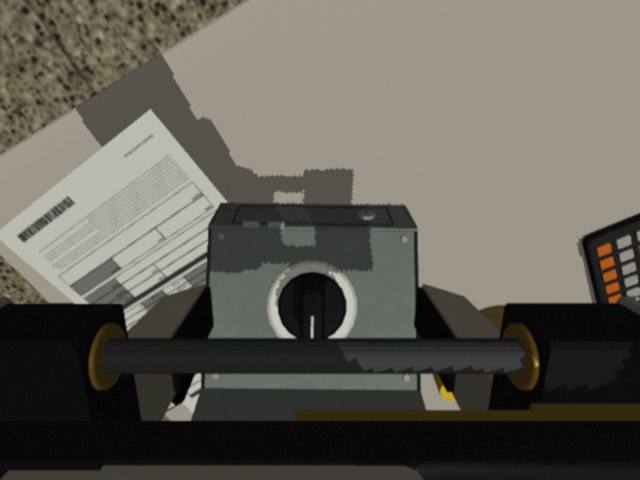

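```bash
sed -i 's/OB=np.array(\[.526,-.229,0\])/OB=np.array([.5269,-.2295,0])/' h.py; python3 - <<'E'
from h import *; from fk import *
np.set_printoptions(precision=2,suppress=True)
f=np.pi;q0=np.array(manip.current_q())
for D,D1 in ((.42,.42),(.47,.47),(.4,.5),(.55,.47)):
    P=[knob(0,D,0,f,.007,o) for o in (.05,0)]+[knob(x,D+(D1-D)*x/1.36,.008,f,.007) for x in np.linspace(0,1.36,18)]
    for s in multi(*P[0],n=10)+[ik(*P[0],q0,.02)]:
        if s is None: continue
        o=track(P,s,.5)
        if o is None: print(D,D1,"fail",s); continue
        o=np.array(o); m=np.minimum(o-LO,HI-o).min(0); print(D,D1,s,m,np.abs(np.diff(o,axis=0)).max(0)); print(o[[2,10,-1]]) if abs(s-q0).max()<.6 else 0
E
```

```text
0.42 0.42 [ 1.54  0.58 -1.49  2.22  0.89  0.88  0.62] [1.06 0.86 0.02 0.01 2.17 0.   1.92] [0.14 0.08 0.16 0.03 0.22 0.06 0.26]
0.42 0.42 fail [ 0.41  0.13 -0.1   2.24  0.08  0.58  1.34]
0.42 0.42 fail [-0.38  0.15  0.75  2.27 -0.15  0.58  1.57]
0.42 0.42 [ 1.45  0.4  -1.31  2.22  0.67  0.73  0.81] [1.06 0.68 0.2  0.01 1.86 0.   1.73] [0.17 0.11 0.17 0.03 0.28 0.04 0.32]
0.42 0.42 fail [ 0.39  0.13 -0.08  2.24  0.08  0.58  1.35]
0.47 0.47 [ 1.51  0.63 -1.49  2.18  0.88  0.96  0.64] [1.04 0.91 0.02 0.03 2.13 0.   1.9 ] [0.13 0.08 0.14 0.03 0.21 0.06 0.24]
0.47 0.47 [ 0.42  0.16 -0.1   2.2   0.06  0.64  1.36] [1.66 0.44 1.01 0.02 0.   0.18 0.62] [0.05 0.12 0.03 0.03 0.12 0.09 0.07]
[[ 0.41  0.3  -0.09  2.17  0.09  0.54  1.35]
 [ 0.76  0.3  -0.24  2.22 -0.5   0.47  1.51]
 [ 1.19  0.38 -0.5   2.37 -1.38  0.4   1.92]]
0.47 0.47 [-0.37  0.19  0.76  2.23 -0.19  0.64  1.62] [1.67 0.47 0.77 0.02 0.   0.19 0.56] [0.38 0.14 0.41 0.03 0.15 0.12 0.14]
0.47 0.47 [ 1.41  0.41 -1.26  2.18  0.63  0.79  0.85] [1.04 0.69 0.22 0.03 1.73 0.   1.69] [0.15 0.11 0.15 0.03 0.33 0.04 0.36]
0.47 0.47 [ 0.39  0
[... 1494 characters left out ...]
[ 1.19  0.38 -0.5   2.37 -1.38  0.41  1.92]]
0.55 0.47 [ 0.09  0.2   0.26  2.15 -0.07  0.74  1.49] [1.67 0.48 1.02 0.02 0.   0.19 0.59] [0.38 0.12 0.41 0.03 0.1  0.13 0.05]
[[ 0.13  0.34  0.24  2.11 -0.12  0.65  1.55]
 [ 0.44  0.31  0.14  2.2  -0.69  0.58  1.7 ]
 [ 1.18  0.38 -0.49  2.37 -1.38  0.41  1.92]]
0.55 0.47 [ 1.36  0.47 -1.24  2.12  0.61  0.89  0.88] [1.04 0.75 0.22 0.03 1.7  0.   1.66] [0.12 0.1  0.12 0.03 0.32 0.05 0.35]
0.55 0.47 [ 0.4   0.2  -0.08  2.14  0.04  0.74  1.39] [1.66 0.48 1.01 0.02 0.   0.19 0.62] [0.1  0.11 0.1  0.03 0.12 0.08 0.06]
[[ 0.4   0.33 -0.07  2.1   0.05  0.65  1.39]
 [ 0.73  0.32 -0.19  2.2  -0.52  0.53  1.54]
 [ 1.19  0.38 -0.5   2.37 -1.38  0.41  1.92]]
```

```bash
cat >> h.py <<'E'
D0,D1,BK=.42,.48,.006
def kp(a,push,off=0.): return knob(a,D0+(D1-D0)*a/1.36,push,np.pi,BK,off)
def go(pose,vel=None):
    from fk import ik,M
    q=ik(*pose,np.array(manip.current_q()),.005)
    if q is None: raise SystemExit("no ik")
    manip.movej(q)
def axial():
    F=KR.inv().apply(manip.current_force()); T=KR.inv().apply(manip.current_wrist_torque()); return F,T
E
python3 - <<'E'
from h import *
np.set_printoptions(precision=2,suppress=True)
go(kp(0,0,.05)); F0,T0=axial()
for o in (.025,.01,0):
    go(kp(0,0,o)); print(o,axial()[0]-F0)
effector.close(f_grip=50); print("gap",manip.current_finger_gap(),manip.current_gripper_force(),axial()[0]-F0)
for s in (.003,.006,.008,.009):
    go(kp(0,s)); F,T=axial(); print(s,F-F0,T-T0,manip.current_clock())
np.save("F0.npy",[F0,T0])
print(KR.inv().apply(manip.current_tool_pos()-kp(0,.009)[0])*1000)
E
```

```text
0.025 [-0.05  0.53  0.17]
0.01 [-0.32  0.18 -0.12]
0 [ 0.63 -0.41 -0.22]
gap 0.01540503791880314 49.959129095077515 [0.63 0.75 0.32]
0.003 [1.69 0.32 7.07] [-0.09  0.4  -0.13] 24.925
0.006 [ 2.19 -0.13  8.46] [-0.08  0.59 -0.15] 25.175
0.008 [ 0.64 -0.85 10.44] [-0.11  0.64 -0.1 ] 25.425
0.009 [ 2.1  -0.17 17.54] [-0.16  1.06 -0.11] 25.675
[-0.07 -0.02  0.83]
```

```bash
python3 - <<'E'
from h import *
np.set_printoptions(precision=2,suppress=True)
F0,T0=np.load("F0.npy"); hist=[]
for a in [.12,.24,.36,.48,.6,.72,.84,.96,1.06]+list(np.arange(1.10,1.345,.03)):
    go(kp(a,.0085)); F,T=axial(); F=F-F0;T=T-T0; hist.append(T[2])
    print(round(a,2),F,T,manip.current_clock())
    if np.linalg.norm(F)>40 or (a>1.15 and abs(T[2]-hist[-2])>.35): break
np.save("a.npy",a); manip.sleep(.2); F,T=axial(); print(F-F0,T-T0,manip.current_finger_gap())
save("scene","s6"); save("top","t6")
E
```

```text
0.12 [1.29 0.4  9.93] [-0.07  0.55  0.07] 25.925
0.24 [ 1.57 -0.22 10.7 ] [-0.12  0.4   0.14] 26.175
0.36 [ 1.51 -0.59 11.22] [-0.15  0.41  0.27] 26.425
0.48 [ 1.18 -0.18 12.27] [-0.27  0.36  0.31] 26.675
0.6 [ 2.55 -1.73 12.2 ] [-0.35  0.43  0.38] 26.925
0.72 [ 1.85 -2.16 13.28] [-0.23  0.37  0.46] 27.175
0.84 [ 1.7  -2.73 13.97] [-0.48  0.57  0.5 ] 27.425
0.96 [ 1.47 -2.76 13.69] [-0.44  0.58  0.6 ] 27.6833
1.06 [ 1.25 -3.9  15.17] [-0.36  0.62  0.65] 27.9333
1.1 [ 0.81 -3.69 15.42] [-0.4   0.63  0.56] 28.1833
1.13 [ 0.87 -3.88 15.59] [-0.42  0.73  0.71] 28.4333
1.16 [ 1.16 -5.36 17.36] [-0.46  0.63  0.69] 28.6833
1.19 [ 1.57 -5.29 17.23] [-0.42  0.7   0.71] 28.9333
1.22 [ 0.61 -4.78 17.57] [-0.35  0.68  0.71] 29.1833
1.25 [-0.4  -4.21 17.25] [-0.41  0.7   0.67] 29.4333
1.28 [ 1.42 -4.58 16.96] [-0.37  0.68  0.83] 29.6833
1.31 [ 0.48 -5.28 17.04] [-0.45  0.71  1.38] 29.9333
[ 0.16 -5.03 17.71] [-0.5   0.66  1.41] 0.015832423159106247
```

```bash
python3 - <<'E'
from h import *
np.set_printoptions(precision=2,suppress=True)
F0,T0=np.load("F0.npy")
go(kp(1.335,.0085)); manip.sleep(.5); F,T=axial(); print(F-F0,T-T0,manip.current_clock())
save("scene","s7"); save("top","t7")
E
python3 -c "
import cv2,numpy as np
t=cv2.imread('pics/t7.png')[170:310,380:540];s=cv2.imread('pics/s7.png')[240:380,330:490]
cv2.imwrite('pics/c7.png',cv2.resize(np.hstack([t,s]),None,fx=2.5,fy=2.5,interpolation=2))"
```

```text
[ 0.34 -5.59 17.76] [-0.43  0.72  1.74] 30.9833
```

View pics/c7.png

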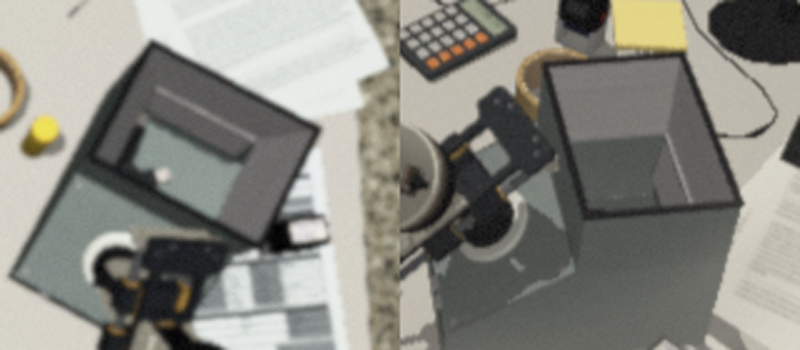

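```bash
python3 - <<'E'
from h import *
np.set_printoptions(precision=2,suppress=True)
F0,T0=np.load("F0.npy")
for a in (1.2,1.0,.8,.6,.4,.2,.08,0,-.01):
    go(kp(a,.0085)); F,T=axial(); print(a,F-F0,T-T0)
for s in (.006,.003,0):
    go(kp(0,s)); F,T=axial(); print(s,F-F0,T-T0)
effector.open_jaws(); print(manip.current_finger_gap())
for o in (.03,.08): go(kp(0,0,o))
save("wrist","w8"); cal=viewer.get_calibration("wrist")
p=manip.current_tool_pos(); manip.servo_line(p+np.array([-.02,.03,.1]),vel=.2)
q=np.array(manip.current_q()); q[0]-=.9; manip.movej(q); print(manip.current_tool_pos(),manip.current_clock())
save("scene","s8"); save("top","t8")
E
python3 -c "
import cv2,numpy as np
t=cv2.imread('pics/t8.png')[170:310,380:540];s=cv2.imread('pics/s8.png')[240:380,330:490]; w=cv2.imread('pics/w8.png')[180:420,160:480]
a=cv2.resize(np.hstack([t,s]),None,fx=2.5,fy=2.5,interpolation=2)
b=np.zeros((245,800,3),np.uint8);b[:240,:320]=w
f=cv2.imread('pics/t8.png')[180:420,140:540]; b[:240,330:730]=f
cv2.imwrite('pics/c8.png',np.vstack([a,b]))"
```

```text
1.2 [-0.48 -5.28 14.94] [-0.47  0.91  0.8 ]
1.0 [ 0.12 -3.35 12.57] [-0.52  0.97  0.68]
0.8 [ 0.26 -4.08  9.36] [-0.5   0.98  0.61]
0.6 [ 1.46 -2.39  9.92] [-0.44  0.99  0.56]
0.4 [ 1.56 -2.03 10.11] [-0.39  1.11  0.45]
0.2 [ 1.44 -1.62 10.57] [-0.36  1.16  0.27]
0.08 [ 1.78 -0.28 10.24] [-0.38  1.15  0.2 ]
0 [ 2.1  -0.56  9.51] [-0.23  1.22 -0.22]
-0.01 [ 1.59  0.18 10.58] [-0.11  1.25 -0.43]
0.006 [1.74 0.41 8.81] [-0.08  1.13 -0.22]
0.003 [1.18 0.66 7.24] [-0.1   1.02 -0.26]
0 [-0.16  0.36  0.26] [-0.02  0.61 -0.24]
0.09203465150466938
[0.35 0.22 0.27] 38.3833
```

View pics/c8.png

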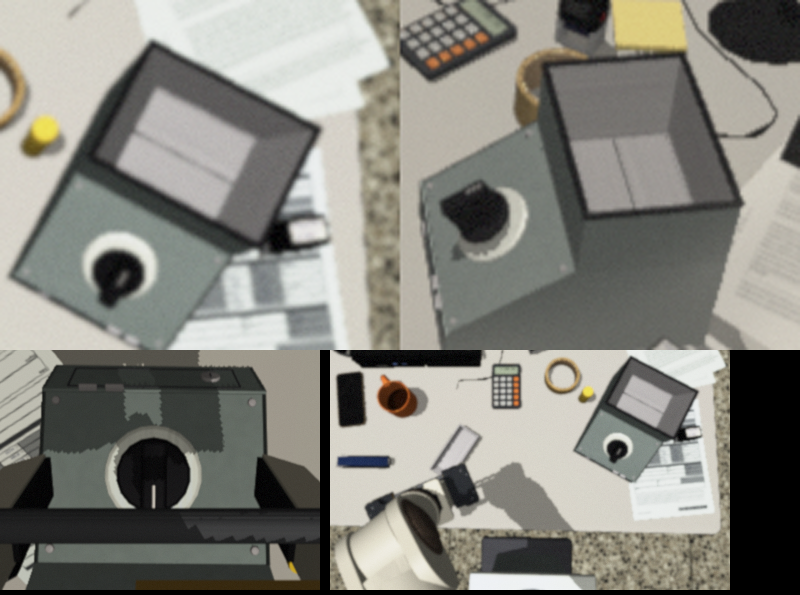

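```bash
python3 -c "
from h import *
print(manip.hand_in())"
```

```text
the job is handed in; nothing more can be done
None
```

The job is handed in at about 38 s on the robot clock. All four sticks were tipped into the hopper, and I pushed the knob in, turned it to its stop at about 1.3 rad and brought it back home. The final pictures show the hopper empty with the trap shut, the knob out at rest and the empty tray standing back in its place; no picture clearly shows all four sticks in the bin.

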